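# Start sequence on four bench switch boxes, ending on the hold-to-run button

## Task

Start the rig from the switch boxes standing on the bench: first press down the raised end of the rocker so that it flips right over, then push the square key fully in, and last press the big mushroom palm button fully down and hold it: the program finishes while the fingers are still holding it down. Press only those three, in that order; leave the small round button alone, and do not lift or shift the boxes or the things standing between them.

Things in the scene. Friction and masses are not known exactly. Their poses are not given: they have to be found in the camera images.
- box_rocker: grey cast switch box, 96 x 86 mm at its foot and 50 mm high (flat lid), 1.4 kg, standing loose on the table; origin at the centre of its underside, z up; carries the rocker in the middle of its lid; the rocker's two ends lie along the box's own +x and -x, its pivot runs along the box's y, 64 mm above the table
- rocker (a joint): tilt of the black rocker (two flat paddles 32 mm wide and 30 mm long each side of the pivot, forming a shallow V). -0.18 = off: the end on the box's +x side stands up; +0.18 = on: that end is pressed down and lies level. Needs about 2.5 N near its end, stays wherever it is left; starts near -0.18
- rocker_far_end (a point): point on top of the paddle on the box's +x side, 22 mm from the pivot: the end that stands up at the start, to be pressed. It is about 76 mm above the table when off and about 68 mm when on (moves with the rocker)
- box_key: grey cast switch box, 96 x 86 mm at its foot and 50 mm high (flat lid), 1.4 kg, standing loose on the table; origin at the centre of its underside, z up; carries the square key in the middle of its lid
- key (a joint): how far the black square key is pushed in, m: 0 = out, 0.007 = fully in (stop). Needs about 4 N and has no spring: stays where it is left
- key_top (a point): centre of the square key's flat top, 32 x 32 mm, 66 mm above the table when out (moves with the key)
- box_palm: grey cast switch box, 96 x 86 mm at its foot and 50 mm high (flat lid), 1.4 kg, standing loose on the table; origin at the centre of its underside, z up; carries the big round mushroom (palm) button in the middle of its lid
- palm (a joint): how far the palm button is pressed, m: 0 = out, 0.008 = fully down (stop). Spring return: about 2.4 N to start it, 7.2 N fully down; springs out when let go
- palm_top (a point): centre of the palm button's black mushroom head, 46 mm across with a flat 28 mm wide on top, 80 mm above the table when out (moves with the button)
- box_small: grey cast switch box, 96 x 86 mm at its foot and 50 mm high (flat lid), 1.4 kg, standing loose on the table; origin at the centre of its underside, z up; carries one small round button in the middle of its lid; to be left alone
- small (a joint): how far the small round button is pressed, m: 0 = out, 0.005 = fully down; spring return
- small_top (a point): top of the small round button, black, 18 mm across, 62 mm above the table; not to be pressed
- spacer_ring: steel ring 48 mm across, 18 mm high, lying on the table; origin under its centre; bystander
- ceramic_cup: reddish ceramic gas cup standing on end, 24 mm across, 40 mm high; origin under its centre; bystander
- flat_block: steel block 55 x 30 x 26 mm lying on the table; origin under its centre; bystander
- standing_bolt: hex bolt standing on its head, 22 mm across, 48 mm high; origin under its centre; bystander
- back_cap: small black torch back cap standing on end, 18 mm across, 47 mm high; origin under its centre; bystander
Mind the look-alikes: they are no part of the job. What is shaped like the box_palm but brown or green is not meant. Leave any brown look-alike of the box_rocker alone.

How it is judged:
On the way, in this order (a step that is already met when the one before it is completed fails the run):
1. the rocker is flipped on (value of joint rocker above 0.12 rad), for 0.1 s.
2. the square key is pushed fully in, the rocker still on (value of joint rocker above 0.12 rad and value of joint key above 0.0055 m), for 0.1 s.
3. the palm button is pressed fully down by the fingers, rocker on and key in (all of step 2 and value of joint palm above 0.006 m and contact force between the fingers and palm above 2 N), for 0.3 s.
At the end, for the whole second after the job is handed in: Rocker on (over 0.12 rad), key in (over 5.5 mm), fingers holding the palm button down (over 6 mm, over 2 N); small button out (under 1.5 mm); boxes level (0.1 rad) and at rest; boxes and bystanders within 20 mm of where they started (all of step 3 and value of joint small below 0.0015 m and distance of each of box_rocker, box_key, box_palm, box_small, spacer_ring, ceramic_cup, flat_block, standing_bolt, back_cap from where it was at the start of the episode below 0.02 m and angle between each of box_rocker, box_key, box_palm, box_small's own z axis and vertical below 0.1 rad and linear speed of each of box_rocker, box_key, box_palm, box_small below 0.02 m/s); the arm keeps its last pose, push and grip.
It fails at once if the square key is pushed before the rocker is on (value of joint key above 0.003 m and value of joint rocker below 0.1 rad).
It fails at once if the palm button is pressed before the rocker is on and the key is in (value of joint palm above 0.003 m and (value of joint rocker below 0.1 rad or value of joint key below 0.005 m)).
It fails at once if the small round button is pressed (value of joint small above 0.0025 m).
It fails at once if a switch box is lifted, tipped or shifted (height (world z) of any of box_rocker, box_key, box_palm, box_small above 0.01 m or angle between any of box_rocker, box_key, box_palm, box_small's own z axis and vertical above 0.2 rad or distance of any of box_rocker, box_key, box_palm, box_small from where it was at the start of the episode above 0.025 m).
It fails at once if a bystander is knocked, shifted or lifted (distance of any of spacer_ring, ceramic_cup, flat_block, standing_bolt, back_cap from where it was at the start of the episode above 0.025 m).
It also fails if it takes over 45 s, if anything falls off the work surface, if the arm or the gripper's body presses on something with over 40 N, if the wrist force passes 120 N, or if a joint passes its speed limit or range.

## Robot

A 6-joint arm with a two-finger parallel gripper is mounted at the origin on a cart in front of the work surface, level with it; the furniture and walls round the work are solid. World frame = base frame: x ahead of the robot, y to its left, z up, the work surface at z = 0. Lengths are in m, angles in rad, forces in N, time in s.
With the tool pointing down it reaches from about 0.25 to 0.725 m from the base axis. Payload 4 kg.
Tool frame: the origin (TCP) lies at the very end of the fingers, on their centre line; the grasp point (between the pads) lies 19 mm behind it; z points along the fingers, y is the line along which they close (so a half turn about z gives the same grasp; the last joint's range is limited). The gripper opens to 85 mm and grips with 20 to 120 N. Pads are 22 mm wide; open, the fingers measure 114 mm over their backs; the gripper's body (76 mm by 85 mm) begins 54 mm behind the grasp point. The pads swing forward as they close: fully open they stand 13 mm farther back than shut.
Start: joints at [0, 0.241, 0.005, 1.335, 0, 1.571], TCP at [0.5, -0, 0.231] pointing down, gripper open.
Joint ranges: [-2.72, 2.72], [-1.05, 1.87], [-1.09, 1.28], [-1.99, 2.15], [-1.42, 1.44], [-3.14, 3.14]. Speed limits (rad/s): [2.79, 2.79, 3.14, 3.14, 3.14, 3.14].

## Interface

Orientations are given as a rotation vector (axis times angle).
In Python, from bench import * gives the robot as it stands.
- The arm moves only by the tool send_rows, never from a script. Its argument "commands" is a list of rows, each a list of 3 entries, a list of its own where there are three numbers: the turn, a rotation vector about the tool's x, y, z in degrees, then the shift along the tool's x, y, z in m, then the opening in per cent of the stroke, from 0 (shut) to 100 (fully open). In form: [[[wx, wy, wz], [tx, ty, tz], jaw], ...]. A call has 1 to 20 rows; each row shifts and turns the commanded pose from where the row before left it, along the tool's axes as they then stand; what a row does not reach is not made up. A row lasts 1/8 s, in which the tool goes at most 62.5 mm and 10.7 degrees, less where a joint would pass 70% of its speed; a pose out of reach is approached as far as the arm can. A call with a gripper value outside its range is refused whole. The fingers move at their own pace and stop on an object; "newtons" is the grip in N (left out, the last holds). Time passes only in rows, so rows that do not move let the fingers close. It gives the time, the measured TCP pose, the force, the opening and the grip force at its end, in the units of the state.
- observe(): the state, without advancing time (a new reading comes with each control period).
- read_camera(name): name is "scene" or "side" or "wrist"; returns a dict with "color" (400x640x3 uint8, blue, green, red), "intrinsics" (3x3 intrinsics, pixels), "origin" and "attitude" of the camera in the world. Camera axes: x right, y up, looking along -z (the intrinsics and any distortion apply to the point x, -y, -z); pixel columns grow to the right and rows downward; lengths in m; the calibration is good to about 2 mm. A picture is of the moment at which its call begins. There is no depth.
- finish_job(): hands the job in; it is judged then, once.
Trained networks look in a picture, given as the dict that the camera call returned (one of the last four; its "shot" number tells which), for a name from the list of things; names that differ only in an ending like _2 or _b are one class to them, and where a whole thing is asked for, a point or a joint stands for the part that bears it (a point fixed in the world has none). Each returns a list of dicts, best first, with "score" (0 to 1); they miss things now and then, are a little off and sometimes report something else, mostly with a low value. They report only what shows in the picture. A call takes as long as a camera call. They do not tell look-alikes from the thing itself.
- silhouettes(picture, query): "pixels" (400x640 bool, what is visible of it) and "bbox" ([left, top, right, bottom] in pixels, round what is visible of it).
The state is a dict: "clock": time; "qpos": joint angles; "dq": joint speeds; "joint_efforts": joint torques, N m; "tool_pos": TCP position; "orientation": TCP orientation; "wrist_force": force on the tool from outside, world axes, zero at the start; "wrist_torque": the same for the moment, N m; "grip_width": finger opening in m; "grip_force": force on a finger pad.
Only numpy, scipy, OpenCV 4.12 (cv2) and the standard library are available. Lean on these libraries where they do the work, as an engineer would, in place of code of your own. Each camera call takes 0.05 s, during which the arm holds its last target. There are 200 camera calls.

## Working session

There is one attempt and no reset: what is moved stays moved. The work goes in short steps, Python scripts to look and compute and a tool call to move; the robot and the scene stay as the last step left them, time stands still between calls to the robot, and variables do not carry over. Pictures are saved under pics/ and viewed, at most 10 in all, crops included, and the job is handed in when it is done.

Besides the shell and the picture viewer there is one more tool, called after "Request:" as name(argument=value, ...), one argument or row to a line, values as JSON. send_rows: Moves the arm, as the interface text tells. Its arguments: {"type":"object","properties":{"commands":{"type":"array","items":{"type":"array"}},"newtons":{"type":"number"}},"required":["commands"]}

```bash
mkdir -p pics; python3 - <<'E'
from bench import *
import cv2,numpy as np
s=observe();print(s['clock'],s['tool_pos'],s['orientation'],s['grip_width'])
for n in ["scene","side"]:
    p=read_camera(n);cv2.imwrite(f"pics/{n}0.png",p["color"])
    print(n,p["origin"],np.round(p["attitude"],3).tolist(),p["intrinsics"].tolist(),p.keys())
    for q in ["box_rocker","box_key","box_palm","box_small","rocker","key","palm","small"]:
        for d in silhouettes(p,q)[:4]:
            ys,xs=np.nonzero(d["pixels"]);print(q,round(d["score"],2),np.round(d["bbox"]).tolist(),xs.mean().round(1),ys.mean().round(1))
E
```

```text
0.0 [4.99364895e-01 1.98446621e-05 2.30407289e-01] [-2.22034454 -2.22042027  0.00232324] 0.08505202796647127
scene [-0.09920023  0.87881291  0.69437103] [0.425, -1.249, -2.253] [[477.3391568316357, 0.0, 326.0793968182349], [0.0, 477.3391568316357, 196.11183217975605], [0.0, 0.0, 1.0]] dict_keys(['color', 'intrinsics', 'origin', 'attitude', 'shot'])
box_rocker 0.77 [412.0, 143.0, 453.0, 174.0] 433.0 159.7
box_rocker 0.58 [343.0, 162.0, 382.0, 207.0] 362.6 185.7
box_rocker 0.56 [269.0, 226.0, 286.0, 246.0] 275.8 237.0
box_palm 0.75 [194.0, 262.0, 250.0, 315.0] 221.9 290.8
box_palm 0.73 [288.0, 273.0, 351.0, 331.0] 320.8 303.5
box_palm 0.64 [252.0, 228.0, 305.0, 281.0] 277.6 253.5
rocker 0.69 [354.0, 162.0, 375.0, 179.0] 363.0 172.2
rocker 0.43 [424.0, 147.0, 447.0, 150.0] 434.2 147.6
key 0.46 [283.0, 184.0, 300.0, 197.0] 291.5 190.9
palm 0.81 [267.0, 228.0, 284.0, 246.0] 275.9 236.7
palm 0.7 [308.0, 273.0, 331.0, 295.0] 319.9 284.4
palm 0.6 [209.0, 263.0, 230.0, 282.0] 218.5 273.0
side [ 0.14341714 -0.69332518  0.67558234] [0.918, -0.215, -0.432] [[390.548907357339, 0.0, 319.4669839727
[... 185 characters left out ...]
49.5
box_rocker 0.84 [314.0, 225.0, 363.0, 272.0] 337.8 250.1
box_key 0.95 [324.0, 188.0, 363.0, 215.0] 342.8 200.3
box_palm 0.91 [248.0, 135.0, 289.0, 166.0] 267.5 152.2
box_palm 0.62 [262.0, 158.0, 304.0, 195.0] 280.8 176.4
box_palm 0.62 [392.0, 229.0, 403.0, 245.0] 397.6 234.6
box_palm 0.55 [202.0, 163.0, 240.0, 196.0] 219.7 178.8
box_small 0.85 [393.0, 276.0, 446.0, 316.0] 418.9 295.3
rocker 0.67 [346.0, 319.0, 368.0, 348.0] 357.4 332.8
rocker 0.57 [327.0, 226.0, 350.0, 245.0] 338.5 235.8
key 0.49 [341.0, 187.0, 347.0, 200.0] 343.4 189.8
palm 0.69 [273.0, 159.0, 289.0, 172.0] 280.6 163.6
palm 0.67 [262.0, 138.0, 274.0, 146.0] 267.0 141.5
palm 0.56 [210.0, 160.0, 225.0, 172.0] 217.6 166.5
```

```bash
python3 - <<'E'
import cv2
a=cv2.imread("pics/scene0.png")[120:350,150:480];cv2.imwrite("pics/scene0c.png",cv2.resize(a,None,fx=2.4,fy=2.4,interpolation=cv2.INTER_CUBIC))
a=cv2.imread("pics/side0.png")[110:400,170:490];cv2.imwrite("pics/side0c.png",cv2.resize(a,None,fx=2,fy=2,interpolation=cv2.INTER_CUBIC))
E
```

```text
(no output)
```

View pics/scene0c.png

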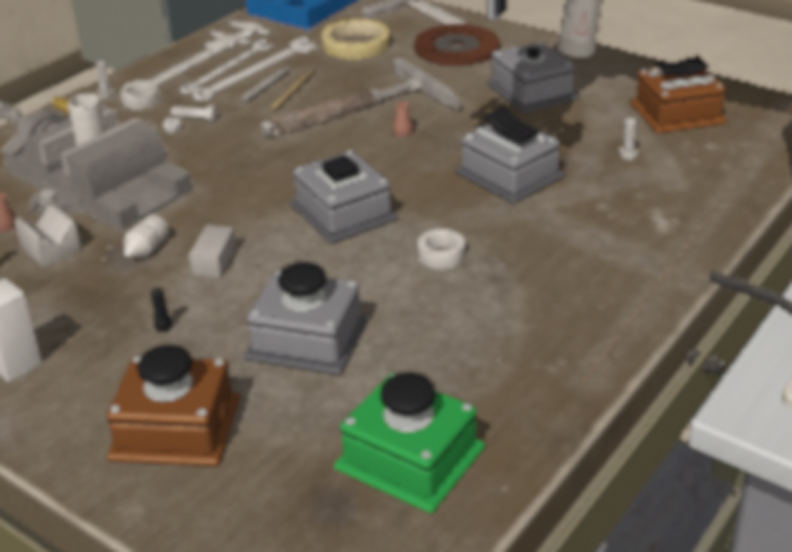

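View pics/side0c.png

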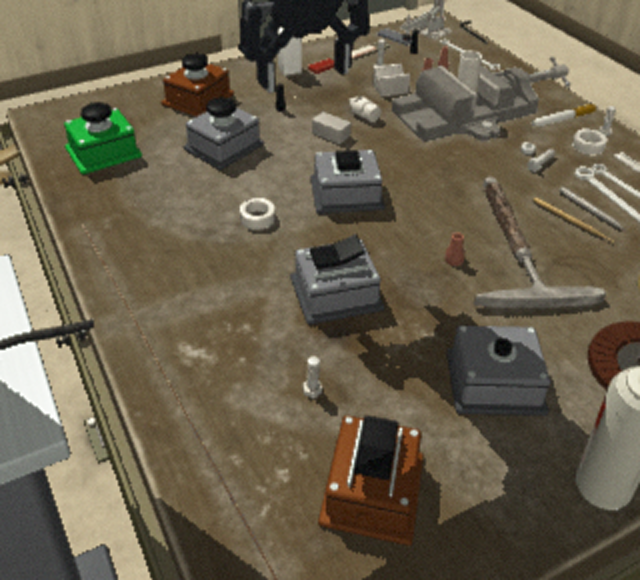

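The grey rocker is at scene pixel (363,172) and side pixel (338,236), with its raised end at upper right in the side view. The key is at scene (292,190), the grey palm at scene (276,237), and the brown and green boxes are decoys. Next I'll triangulate these and check the wrist camera.

```bash
cat > h.py <<'E'
import numpy as np,cv2
from scipy.spatial.transform import Rotation as R
def ray(p,uv):
    K=p["intrinsics"];d=np.linalg.inv(K)@[uv[0],uv[1],1];return np.array(p["origin"]),R.from_rotvec(p["attitude"]).as_matrix()@(d*[1,-1,-1])
def atz(p,uv,z):
    o,d=ray(p,uv);return (o+d*(z-o[2])/d[2])
def proj(p,X):
    c=R.from_rotvec(p["attitude"]).as_matrix().T@(np.array(X)-p["origin"]).T if np.ndim(X)==1 else (np.array(X)-p["origin"])@R.from_rotvec(p["attitude"]).as_matrix()
    c=np.atleast_2d(c)*[1,-1,-1];u=c@p["intrinsics"].T;return u[:,:2]/u[:,2:]
E
python3 - <<'E'
from bench import *
from h import *
P={n:read_camera(n) for n in ["scene","side","wrist"]}
for nm,z,a,b in [("rocker",.068,(363,172),(338.5,235.8)),("key",.064,(291.5,190),(343.5,190)),("palm",.077,(276,236.7),(280.6,163.6))]:
    print(nm,atz(P["scene"],a,z).round(3),atz(P["side"],b,z).round(3))
# rocker ends seen in side crop
for uv in [(321,240),(352,232)]: print(atz(P["side"],uv,.07).round(3))
w=P["wrist"];cv2.imwrite("pics/wrist0.png",w["color"]);print(w["origin"],R.from_rotvec(w["attitude"]).as_matrix().round(2).tolist(),w["intrinsics"][0,0])
for q in ["box_rocker","box_key","box_palm","rocker","key","palm"]:
    for d in silhouettes(w,q)[:4]:
        ys,xs=np.nonzero(d["pixels"]);print(q,round(d["score"],2),np.round(d["bbox"]).tolist(),atz(w,(xs.mean(),ys.mean()),.066).round(3))
E
```

```text
rocker [ 0.491 -0.098  0.068] [ 0.491 -0.098  0.068]
key [0.597 0.079 0.064] [0.597 0.066 0.064]
palm [0.486 0.268 0.077] [0.488 0.254 0.077]
[ 0.447 -0.095  0.07 ]
[ 0.525 -0.102  0.07 ]
[0.49964845 0.07400976 0.37568004] [[1.0, 0.0, 0.0], [-0.0, 0.96, 0.29], [0.0, -0.29, 0.96]] 341.90138660925436
box_rocker 0.65 [267.0, 208.0, 362.0, 300.0] [ 0.493 -0.077  0.066]
box_key 0.59 [363.0, 37.0, 495.0, 152.0] [0.591 0.074 0.066]
rocker 0.96 [280.0, 252.0, 346.0, 297.0] [ 0.492 -0.099  0.066]
key 0.92 [415.0, 76.0, 462.0, 121.0] [0.601 0.072 0.066]
```

View pics/wrist0.png

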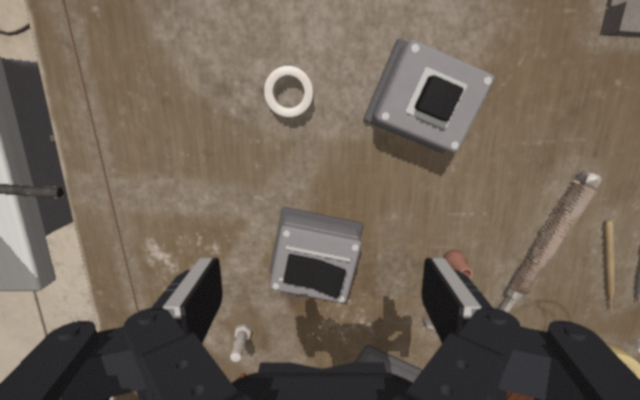

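The wrist view shows the rocker paddles centred at pixel (313,275), box yaw about -11° with the raised end toward +x. The key is at (438,98), yaw about -24°. I'll shut the fingers and go above the raised end.

Request:
send_rows(
  commands=[
    [[0, 0, 0], [-0.05, 0.008, 0], 0],
    [[0, 0, 0], [-0.053, 0.007, 0], 0],
    [[0, 0, 10], [0, 0, 0], 0],
    [[0, 0, 0], [0, 0, 0.05], 0],
    [[0, 0, 0], [0, 0, 0.05], 0],
    [[0, 0, 0], [0, 0, 0], 0],
    [[0, 0, 0], [0, 0, 0], 0],
    [[0, 0, 0], [0, 0, 0], 0],
    [[0, 0, 0], [0, 0, 0], 0],
  ],
  newtons=30,
)

```text
clock: 2.48
tool_pos: [0.5163, -0.1032, 0.1332]
orientation: [2.404, 2.018, 0.004]
wrist_force: [-0.5, 0.5, -0.0]
grip_width: 0.0003
grip_force: 0.0
```

```bash
python3 - <<'E'
from bench import *
from h import *
s=observe();print(s['clock'],s['tool_pos'],s['orientation'],s['grip_width'],s['wrist_force'])
p=read_camera("wrist");cv2.imwrite("pics/w1.png",p["color"])
for q in ["rocker"]:
    for d in silhouettes(p,q)[:2]: print(d["score"],d["bbox"])
print(proj(p,s['tool_pos']))
q=read_camera("side");im=q["color"][190:300,260:420]
im=cv2.resize(im,None,fx=4,fy=4,interpolation=cv2.INTER_CUBIC)
cv2.imwrite("pics/s1.png",np.vstack([cv2.resize(im,(640,290)),cv2.resize(p["color"],(480,300))[:, :].copy() if 0 else cv2.resize(p["color"],(640,300))]))
E
```

```text
2.475 [ 0.51633262 -0.1031966   0.13319742] [2.40426151 2.01769806 0.00361644] 0.0002684853350767 [-0.51819781  0.45634968 -0.02593889]
0.89 [236.5, 187.0, 329.5, 242.2]
[[322.55336323 260.76584899]]
```

View pics/s1.png

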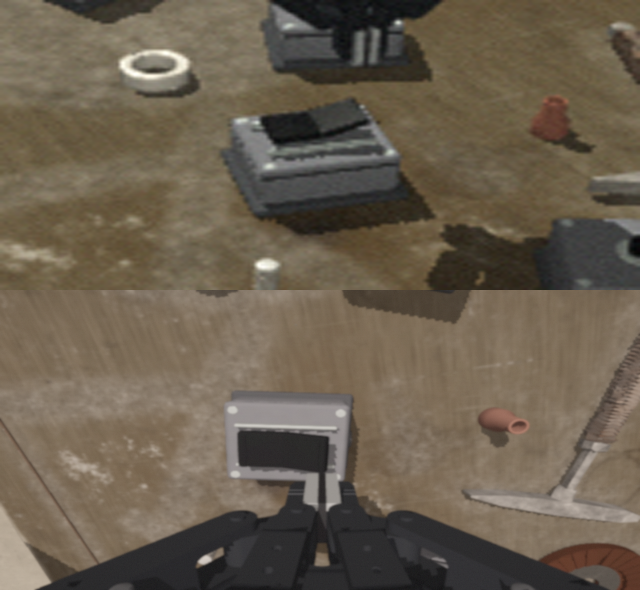

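The raised end is confirmed on +x (dimly lit paddle, upper right of the side view), and the fingertips are over it at wrist pixel (322,261). I'll check against the lid screws.

```bash
python3 - <<'E'
from bench import *
from h import *
p=read_camera("wrist")
a,b,c=[atz(p,uv,.051) for uv in [(232,160),(341,163),(235,245)]]
print(a,b,c,"ctr",(b+c)/2,np.degrees(np.arctan2(*(b-a)[1::-1])))
print(atz(p,(237,213),.068),atz(p,(329,215),.079))
E
```

```text
[ 0.46216825 -0.06038443  0.051     ] [ 0.53330952 -0.0751074   0.051     ] [ 0.44888883 -0.12064971  0.051     ] ctr [ 0.49109917 -0.09787855  0.051     ] -11.692525953021372
[ 0.46165619 -0.0922034   0.068     ] [ 0.5202552  -0.10007751  0.079     ]
```

Request:
send_rows(
  commands=[
    [[0, 0, 0], [0, -0.001, 0.045], 0],
    [[0, 0, 0], [0, 0, 0.006], 0],
    [[0, 0, 0], [0, 0, 0.005], 0],
    [[0, 0, 0], [0, 0, 0.004], 0],
    [[0, 0, 0], [0, 0, 0.004], 0],
    [[0, 0, 0], [0, 0, 0.002], 0],
    [[0, 0, 0], [0, 0, 0], 0],
    [[0, 0, 0], [0, 0, 0], 0],
  ],
)

```text
clock: 3.68
tool_pos: [0.5158, -0.1032, 0.0679]
orientation: [2.404, 2.017, 0.005]
wrist_force: [-1.2, 0.1, 10.6]
grip_width: 0.0003
grip_force: 5.7
```

Rocker pressed to 0.068 m with 10 N at the stop. I'll lift, turn for the key and stop short to look.

Request:
send_rows(
  commands=[
    [[0, 0, 0], [0, 0, -0.035], 0],
    [[0, 0, 0], [0, 0, -0.035], 0],
    [[0, 0, 7], [0, 0, 0], 0],
    [[0, 0, 7], [0, 0, 0], 0],
    [[0, 0, 0], [0.05, 0.002, 0], 0],
    [[0, 0, 0], [0.05, 0.002, 0], 0],
    [[0, 0, 0], [0.04, 0, 0], 0],
    [[0, 0, 0], [0, 0, 0], 0],
    [[0, 0, 0], [0, 0, 0], 0],
  ],
)

```text
clock: 4.8
tool_pos: [0.5744, 0.0233, 0.1352]
orientation: [2.634, 1.711, -0.001]
wrist_force: [0.3, -0.5, 0.3]
grip_width: -0.0003
grip_force: 0.0
```

```bash
cat > look.py <<'E'
import sys
from bench import *
from h import *
s=observe();T=R.from_rotvec(s['orientation']).as_matrix();print(s['clock'],s['tool_pos'])
p=read_camera("wrist")
z=float(sys.argv[2])
for d in silhouettes(p,sys.argv[1])[:3]:
    m=d["pixels"].astype(np.uint8);b=d["bbox"];ys,xs=np.nonzero(m);r=cv2.minAreaRect(np.c_[xs,ys].astype(np.float32))
    X=atz(p,r[0],z);print(round(d["score"],2),np.round(b),np.round(r[1]),r[2],X.round(4),"tool delta",(T.T@(X-s['tool_pos'])).round(4))
q=read_camera("side");a=cv2.resize(q["color"][130:300,220:420],None,fx=2.35,fy=2.35);
cv2.imwrite(sys.argv[3],np.hstack([a,cv2.resize(p["color"],(320,200)) if 0 else cv2.copyMakeBorder(cv2.resize(p["color"],(320,200)),0,a.shape[0]-200,0,0,0)]))
E
python3 look.py key .066 pics/k.png
```

```text
4.8 [0.57437032 0.02330802 0.13519879]
0.62 [304. 100. 361. 150.] [53. 52.] 90.0 [0.6029 0.0726 0.066 ] tool delta [0.0567 0.006  0.0692]
```

View pics/k.png

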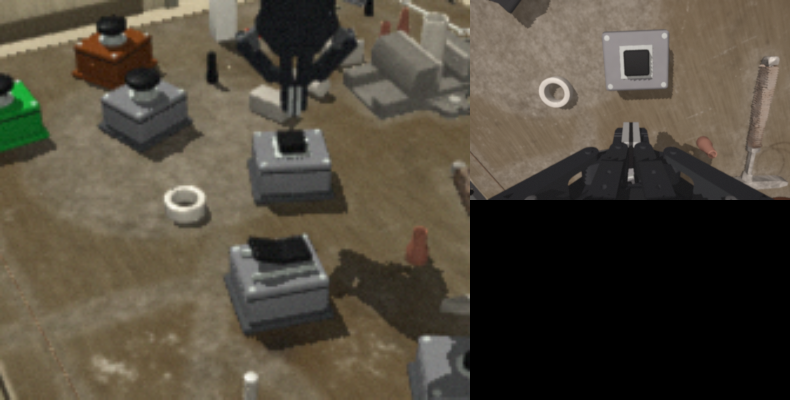

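The rocker has flipped: its -x end now stands up in the side view. The key is square-on at wrist pixel (333,125). Pressing it.

Request:
send_rows(
  commands=[
    [[0, 0, 0], [0.055, 0.005, 0], 0],
    [[0, 0, 0], [0, 0, 0], 0],
    [[0, 0, 0], [0, 0, 0.045], 0],
    [[0, 0, 0], [0, 0, 0.018], 0],
    [[0, 0, 0], [0, 0, 0.005], 0],
    [[0, 0, 0], [0, 0, 0.004], 0],
    [[0, 0, 0], [0, 0, 0.003], 0],
    [[0, 0, 0], [0, 0, 0.002], 0],
    [[0, 0, 0], [0, 0, 0], 0],
    [[0, 0, 0], [0, 0, 0], 0],
  ],
)

```text
clock: 6.2
tool_pos: [0.6022, 0.0712, 0.0591]
orientation: [2.634, 1.71, 0.001]
wrist_force: [-1.3, -3.0, 4.9]
grip_width: 0.0001
grip_force: 2.7
```

Request:
send_rows(
  commands=[
    [[0, 0, 0], [0, 0, 0.002], 0],
    [[0, 0, 0], [0, 0, 0.001], 0],
    [[0, 0, 0], [0, 0, 0], 0],
    [[0, 0, 0], [0, 0, 0], 0],
  ],
)

```text
clock: 6.7
tool_pos: [0.6023, 0.0712, 0.0589]
orientation: [2.633, 1.709, 0.004]
wrist_force: [-7.8, -3.9, 19.9]
grip_width: -0.0001
grip_force: 9.7
```

Key at its stop (20 N, z 0.0589). I'll lift and move towards the palm button.

Request:
send_rows(
  commands=[
    [[0, 0, 0], [0, 0, -0.02], 0],
    [[0, 0, 0], [0, 0, -0.055], 0],
    [[0, 0, 0], [0.02, -0.05, -0.01], 0],
    [[0, 0, 0], [0.02, -0.05, 0], 0],
    [[0, 0, 0], [0.02, -0.05, 0], 0],
    [[0, 0, 0], [0.007, -0.032, 0], 0],
    [[0, 0, 0], [0, 0, 0], 0],
    [[0, 0, 0], [0, 0, 0], 0],
  ],
)

```text
clock: 7.7
tool_pos: [0.4632, 0.2073, 0.1404]
orientation: [2.634, 1.712, 0.002]
wrist_force: [0.5, -0.1, 0.6]
grip_width: -0.0002
grip_force: 0.0
```

```bash
python3 look.py palm .079 pics/p.png
```

```text
7.7 [0.4632232  0.20733412 0.14042501]
0.97 [  2.  88.  68. 162.] [76. 67.] 90.0 [0.3314 0.3294 0.079 ] tool delta [ 0.0579 -0.1701  0.0614]
0.61 [294.  76. 367. 154.] [75. 73.] 90.0 [0.4928 0.2633 0.079 ] tool delta [0.0631 0.0043 0.0615]
```

View pics/p.png

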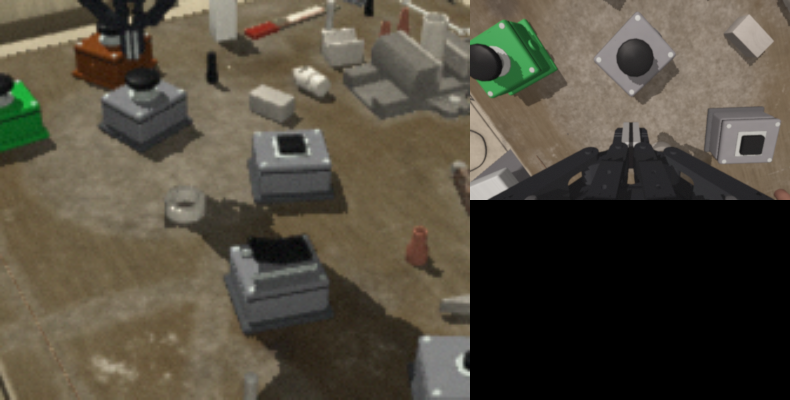

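The grey palm head sits at wrist pixel (330,115), with the green decoy on the left left alone. The key is now low in its frame. Moving over the palm and pressing.

Request:
send_rows(
  commands=[
    [[0, 0, 0], [0.03, 0.001, 0], 0],
    [[0, 0, 0], [0.031, 0.002, 0], 0],
    [[0, 0, 0], [0, 0, 0], 0],
    [[0, 0, 0], [0, 0, 0.04], 0],
    [[0, 0, 0], [0, 0, 0.016], 0],
    [[0, 0, 0], [0, 0, 0.006], 0],
    [[0, 0, 0], [0, 0, 0.004], 0],
    [[0, 0, 0], [0, 0, 0.003], 0],
    [[0, 0, 0], [0, 0, 0.002], 0],
    [[0, 0, 0], [0, 0, 0], 0],
    [[0, 0, 0], [0, 0, 0], 0],
  ],
)

```text
clock: 9.22
tool_pos: [0.4901, 0.2609, 0.072]
orientation: [2.634, 1.71, 0.002]
wrist_force: [-4.9, -5.1, 13.1]
grip_width: 0.0002
grip_force: 6.3
```

Request:
send_rows(
  commands=[
    [[0, 0, 0], [0, 0, 0], 0],
    [[0, 0, 0], [0, 0, 0], 0],
    [[0, 0, 0], [0, 0, 0], 0],
    [[0, 0, 0], [0, 0, 0], 0],
  ],
)

```text
clock: 9.72
tool_pos: [0.4901, 0.2609, 0.072]
orientation: [2.634, 1.71, 0.002]
wrist_force: [-5.3, -4.7, 12.2]
grip_width: 0.0002
grip_force: 6.3
```

```bash
python3 look.py palm .079 pics/e.png
```

```text
9.725 [0.49014071 0.26088888 0.07198342]
0.87 [278. 206. 371. 280.] [94. 72.] 6.254032611846924 [0.4971 0.2725 0.079 ] tool delta [ 0.0134  0.0017 -0.007 ]
```

View pics/e.png

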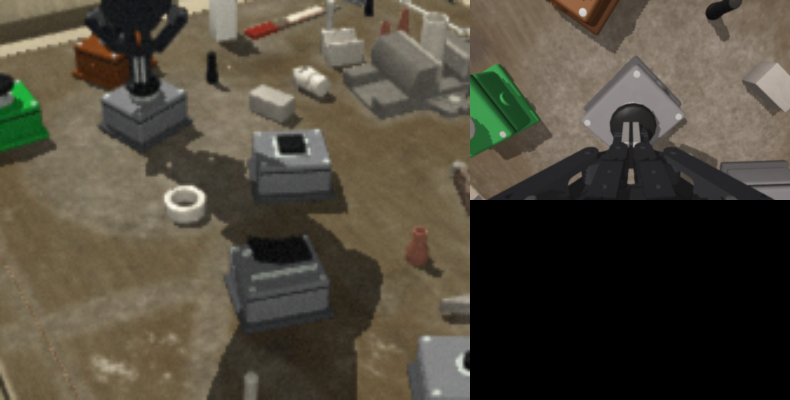

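The shut fingers hold the grey palm button down at wrist pixel (325,240). The rocker is over, the key is in and nothing has moved, so I'll hand in.

```bash
python3 -c "
from bench import *
print(finish_job())"
```

```text
the job is handed in; nothing more can be done
None
```

I flipped the rocker, pushed the key in to its stop, and handed the job in at about 9.8 s with the fingers holding the palm button down at about 12 N; no verdict came back.

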